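# Close the tea caddy and take its outer cap off again

### The job

Take the inner lid by its orange rim, with the blue outer cap still sitting on it, carry both together from the wooden rest to the open blue tea caddy, lower them until the inner lid is fully seated in the neck, and let go. Then lift the outer cap off alone by its steel knob (it is going to be washed), leaving the inner lid seated and undisturbed. Finish still gripping the cap, level and still about 10 cm straight above the caddy, with the caddy where it stood and everything else left alone.

Things in the scene. Friction and masses are not known exactly. Their poses are not given: they have to be found in the camera images.
- inner_lid: Round inner lid, about 70 g, on the lid rest. Origin: centre of the underside of its orange rim, z up. Orange rim 54 mm diameter, z 0 to 12 mm: grip here; tube or neck below is 52 mm wide, so fingertips may reach lower. White plug below: 40 mm diameter down to z -12 mm, bevelled. White boss above: 34 mm diameter up to z 20 mm, hidden inside the outer cap.
- outer_cap: Round blue outer cap, about 50 g, loose over the inner lid's boss (2 mm play, no latch), skirt on the orange rim: its origin is then 12 mm above the inner lid's. Origin: centre of the skirt's underside, z up. Skirt 46 mm outside, 38 mm inside, 9 mm deep; top plate up to z 12 mm; upright round steel knob 16 mm diameter, z 12 to 28 mm.
- lid_rest: Wooden lid rest, fixed to the worktop: a foot 72 mm across and 8 mm high with an upright tube of 52 mm outside and 44 mm inside diameter, open at the top, 36 mm above the worktop. Origin: centre of the underside.
- blue_caddy: Open blue tea tin with a paper band, loose, 600 g. Origin: centre of the underside, z up. Body 76 mm diameter up to 83 mm, sloping shoulder up to 91 mm, then a steel neck 52 mm outside, 44 mm inside (2 mm play round the plug) up to 116 mm; the neck is 25 mm deep inside.
- caddy_mouth (a point): Centre of the blue caddy's mouth, in the plane of the top of the neck, 116 mm above the worktop. The inner lid is seated when its origin is here.
- white_caddy: White tea tin of the same size, already closed with an orange-rimmed lid and white cap that are part of it, 156 mm high, 700 g; a bystander. Origin: centre of the underside. It and the blue caddy change places.
- mug: Small white mug with coloured stripes, 60x83x49 mm, a bystander. Origin: centre of the underside.
- spice_jar: Spice jar with red lid, 45x45x106 mm, a bystander. Origin: centre of the underside.
- salt_shaker: Glass salt shaker with grey top, 44x44x90 mm, a bystander. Origin: centre of the underside.
- teaspoon: Steel teaspoon lying on the worktop, 130x27x11 mm, a bystander. Origin: centre of the underside, x along the spoon.
There are look-alikes about, which are no part of the job. What is shaped like the blue_caddy but red is not meant.

How it is judged:
By the outcome, as a careful person would: the job done as asked, in the order asked, and still so for the second after the job is handed in, while the arm keeps its last pose, push and grip.
It also fails if it takes over 54 s, if anything falls off the work surface, if the arm or the gripper's body presses on something with over 40 N, if the wrist force passes 120 N, or if a joint passes its speed limit or range.

### The arm

A 6-joint arm with a two-finger parallel gripper is mounted at the origin on a cart in front of the work surface, level with it; the furniture and walls round the work are solid. World frame = base frame: x ahead of the robot, y to its left, z up, the work surface at z = 0. Lengths are in m, angles in degrees, forces in N, time in s.
With the tool pointing down it reaches from about 0.35 to 0.95 m from the base axis. Payload 17.4 kg.
Tool frame: the origin (TCP) lies on the mounting face of the last link; the fingertips stand 186 mm ahead of it and the grasp point (between the pads) lies 167 mm ahead of it; z points along the fingers, y is the line along which they close (so a half turn about z gives the same grasp; the last joint's range is limited). The gripper opens to 93 mm and grips with 3 to 60 N. Pads are 15 mm wide; open, the fingers measure 128 mm over their backs; the gripper's body (75 mm by 188 mm) begins 65 mm behind the grasp point.
Start: joints at [-69.145, 6.646, 82.598, -0, 90.757, -2.166], TCP at [0.264, -0.621, 0.405] pointing down, gripper open.
Joint ranges: [-162.19, 162.19], [-47.58, 125.68], [4.15, 143.07], [-65.23, 245.23], [0.69, 171.88], [-170.13, 170.13]. Speed limits (degrees/s): [108.29, 108.29, 127.2, 180, 180, 180].

### API

Orientations are given as [roll, pitch, yaw] about the fixed x, y, z axes, in that order (R = Rz(yaw) Ry(pitch) Rx(roll)).
In Python, from rig import manip gives the robot as it stands. The module is installed in compiled form; this text tells all that it offers.
- The arm moves only by the tool drive_tool, never from a script. Its argument "commands" is a list of rows, each an object of numbers: "dx", "dy", "dz": the shift along the world's x, y, z in mm; "wx", "wy", "wz": the turn, a rotation vector about the world's x, y, z in degrees; "gripper": the closure, from 0 (fully open) to 1 (shut). In form: [{"dx": .., "dy": .., "dz": .., "wx": .., "wy": .., "wz": .., "gripper": ..}, ...]. A call has 1 to 20 rows; each row shifts and turns the commanded pose from where the row before left it; what a row does not reach is not made up. A row lasts 1/10 s, in which the tool goes at most 50 mm and 8.59 degrees, less where a joint would pass 70% of its speed; a pose out of reach is approached as far as the arm can. A call is refused whole if a number of a shift passes 50 or a number of a turn 8.59, either way. A call with a gripper value outside its range is refused whole. The fingers move at their own pace and stop on an object; "squeeze" is the grip in N (left out, the last holds). Time passes only in rows, so rows that do not move let the fingers close. It gives the time, the measured TCP pose, the force, the opening and the grip force at its end, in the units of the state.
- manip.get_state(): the state, without advancing time (a new reading comes with each control period).
- manip.snapshot(name): name is "side" or "top"; returns the picture (420x560x3 uint8, red, green, blue); there is no depth.
- manip.camera_params(name): a dict with "fovy" (degrees; the focal length in pixels is half the picture's height over the tangent of half this angle, whatever the lens; pixels are square), "cx", "cy" (the principal point, pixels), "D" ([k1, k2, p1, p2, k3] as OpenCV has them; the pictures are not rectified), "extrinsics" (4x4, takes a point from camera to world coordinates). Camera axes: x right, y up, looking along -z (the intrinsics and any distortion apply to the point x, -y, -z); pixel columns grow to the right and rows downward; lengths in m; the calibration is good to about 2 mm. A picture is of the moment at which its call begins. camera_params takes no time and is no camera call.
- manip.close_job(): hands the job in; it is judged then, once.
The state is a dict: "time_s": time; "joints": joint angles; "qvel": joint speeds; "effort": joint torques, N m; "tool_pos": TCP position; "tcp_rot": TCP orientation; "ft_force": force on the tool from outside, world axes, zero at the start; "moment": the same for the moment, N m; "grip_width": opening from 0.0 (shut) to 1.0 (fully open); "gripper_force": force on a finger pad.
Only numpy, scipy, OpenCV 4.12 (cv2) and the standard library are available. Lean on these libraries where they do the work, as an engineer would, in place of code of your own. Each camera call takes 0.05 s, during which the arm holds its last target. There are 200 camera calls.

## Working session

There is one attempt and no reset: what is moved stays moved. The work goes in short steps, Python scripts to look and compute and a tool call to move; the robot and the scene stay as the last step left them, time stands still between calls to the robot, and variables do not carry over. Pictures are saved under pics/ and viewed, at most 10 in all, crops included, and the job is handed in when it is done.

Besides the shell and the picture viewer there is one more tool, called after "Call:" in YAML: its name, and indented under it one key for each argument. drive_tool: Moves the arm, as the interface text tells. Its arguments: {"type":"object","properties":{"commands":{"type":"array"},"squeeze":{"type":"number"}},"required":["commands"]}

```bash
mkdir -p pics; python3 - <<'E'
from rig import manip
import cv2,numpy as np
for n in("top","side"):
    im=manip.snapshot(n); cv2.imwrite(f"pics/{n}0.png",im[:,:,::-1])
    p=manip.camera_params(n); print(n,p)
print(manip.get_state())
E
```

```text
top {'fovy': 49.43021043066459, 'cx': 280.389176400851, 'cy': 207.9042258447509, 'D': array([-0.04768336,  0.        ,  0.        ,  0.        ,  0.        ]), 'extrinsics': array([[ 0.02114753,  0.9904828 , -0.13600222,  0.45550192],
       [-0.99977514,  0.02073822, -0.00442585,  0.06314608],
       [-0.00156328,  0.13606523,  0.99069865,  1.03301516],
       [ 0.        ,  0.        ,  0.        ,  1.        ]])}
side {'fovy': 46.512815403248645, 'cx': 284.23292185429295, 'cy': 208.82719308162726, 'D': array([-0.1659899,  0.       ,  0.       ,  0.       ,  0.       ]), 'extrinsics': array([[-0.22823808,  0.71160184, -0.66447739, -0.21570024],
       [-0.97355973, -0.17341705,  0.14868754,  0.2389955 ],
       [-0.00942538,  0.68084459,  0.73236726,  0.95014699],
       [ 0.        ,  0.        ,  0.        ,  1.        ]])}
{'time_s': 0.1, 'joints': array([-6.91434701e+01,  6.67090378e+00,  8.26309983e+01, -9.14108540e-04,
        9.07573075e+01, -2.16596618e+00]), 'qvel': array([ 0.04085881, -0.10754523, -0.10774662,  0.0107652 , -0.02135924,
        0.04454314]), 'effort': array([ 8.60553737e-04, -7.22892880e+01, -6.23867083e+01,  7.80124194e-02,
        2.27019290e-02, -6.06514868e-05]), 'tool_pos': array([ 0.26397872, -0.62125068,  0.40409444]), 'tcp_rot': array([-1.79940798e+02, -1.32439272e-03,  2.30224838e+01]), 'ft_force': array([-0.98658862, -0.84278586, -1.01567506]), 'moment': array([-0.0142105 , -0.0327036 ,  0.02942466]), 'gripper_force': 0.0, 'grip_width': 0.9958202890784793}
```

View pics/top0.png

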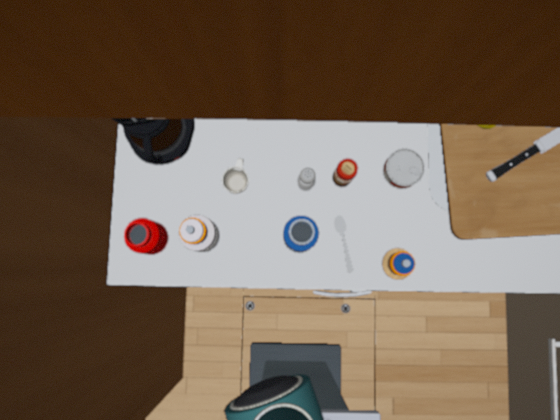

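View pics/side0.png

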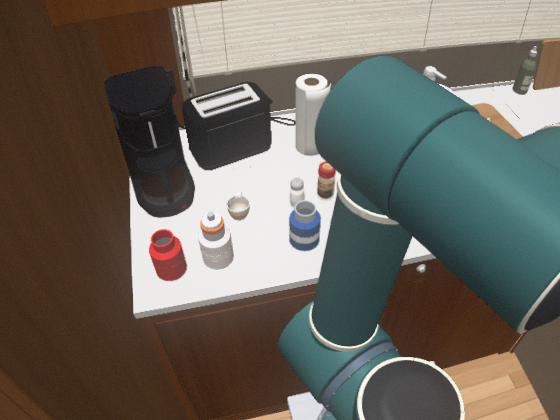

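Top view candidates: open blue caddy (301,234), open red caddy (144,236), and closed white caddy (198,233). The only open tin that is blue is (301,234). The lid with the blue cap is on the rest at (400,264). I'll confirm both in one enlarged crop and measure them.

```bash
cat > h.py <<'E'
from rig import manip
import cv2,numpy as np
def K(p):
    f=210/np.tan(np.radians(p["fovy"]/2)); return np.array([[f,0,p["cx"]],[0,f,p["cy"]],[0,0,1]])
def cast(n,px,z):
    p=manip.camera_params(n); u=cv2.undistortPoints(np.float64(px).reshape(-1,1,2),K(p),p["D"])[:,0]
    d=np.c_[u[:,0],-u[:,1],-np.ones(len(u))]@p["extrinsics"][:3,:3].T; o=p["extrinsics"][:3,3]
    return (o+d*((z-o[2])/d[:,2])[:,None])[:,:2]
def proj(n,P):
    p=manip.camera_params(n); E=np.linalg.inv(p["extrinsics"]); c=np.float64(P).reshape(-1,3)@E[:3,:3].T+E[:3,3]
    return cv2.projectPoints(c*[1,-1,-1],np.zeros(3),np.zeros(3),K(p),p["D"])[0][:,0]
def blob(n,hsv,lo,hi,box,z,tag):
    x0,y0,x1,y1=box; m=np.zeros(hsv.shape[:2],np.uint8); m[y0:y1,x0:x1]=cv2.inRange(hsv,lo,hi)[y0:y1,x0:x1]
    cs=cv2.findContours(m,cv2.RETR_EXTERNAL,cv2.CHAIN_APPROX_NONE)[0]
    if not cs: print(tag,"none"); return
    c=max(cs,key=cv2.contourArea)[:,0]
    w=cast(n,c,z); C,r=cv2.minEnclosingCircle((w*1000).astype(np.float32)); 
    print(tag,"px",c.mean(0).round(1),"area",m.sum()//255,"circle mm",np.round(C,1),"r",round(r,1),"ext mm",np.round((w.max(0)+w.min(0))*500,1)); return c
E
python3 - <<'E'
from h import *
im=cv2.imread("pics/top0.png"); h=cv2.cvtColor(im,cv2.COLOR_BGR2HSV)
c=im[205:295,280:430]; cv2.imwrite("pics/crop1.png",cv2.resize(c,(750,450),interpolation=cv2.INTER_NEAREST))
blob("top",h,(100,120,40),(125,255,255),(380,240,425,285),.060,"cap skirt")
blob("top",h,(5,90,90),(25,255,255),(375,240,425,285),.042,"orange")
blob("top",h,(100,120,40),(125,255,255),(275,205,330,265),.083,"caddy blue body")
blob("top",h,(0,0,110),(179,110,235),(284,215,318,252),.116,"neck")
for y in (222,228,232,238,244): print(y,[tuple(int(v) for v in h[y,x]) for x in range(284,320,3)])
print([tuple(int(v) for v in h[264,x]) for x in range(380,424,3)])
E
```

```text
cap skirt px [403.4 263. ] area 211 circle mm [ 476.2 -196.1] r 20.2 ext mm [ 476.4 -195.6]
orange px [395.7 263.7] area 343 circle mm [ 476.2 -188.9] r 32.3 ext mm [ 476.6 -186.1]
caddy blue body px [300.3 233.3] area 335 circle mm [533.1  24.3] r 36.4 ext mm [533.1  24.3]
neck px [301.3 231.4] area 608 circle mm [534.3  23.9] r 27.4 ext mm [535.3  24.7]
222 [(113, 5, 200), (110, 74, 163), (106, 194, 155), (109, 50, 172), (108, 37, 153), (105, 37, 111), (104, 45, 108), (105, 32, 127), (107, 30, 168), (108, 108, 158), (109, 88, 157), (113, 5, 201)]
228 [(111, 78, 164), (106, 204, 156), (107, 34, 171), (103, 33, 93), (102, 41, 93), (101, 39, 91), (107, 38, 95), (102, 42, 90), (104, 32, 88), (106, 36, 136), (108, 90, 162), (109, 96, 157)]
232 [(108, 161, 152), (107, 169, 158), (104, 26, 169), (100, 35, 88), (101, 44, 92), (104, 41, 94), (104, 40, 95), (106, 36, 93), (103, 38, 93), (106, 63, 110), (109, 58, 171), (107, 169, 154)]
238 [(109, 120, 144), (106, 204, 159), (109, 65, 150), (105, 25, 143), (104, 38, 88), (104, 42, 90), (102, 42, 91), (103, 39, 91), (105, 44, 104), (108, 32, 176), (107, 180, 153), (110, 82, 159)]
244 [(102, 7, 181), (109, 148, 131), (106, 195, 161), (106, 196, 156), (109, 107, 148), (108, 44, 156), (110, 39, 152), (109, 77, 156), (108, 160, 156), (105, 208, 157), (109, 77, 158), (105, 5, 201)]
[(110, 8, 198), (17, 98, 180), (18, 100, 178), (14, 178, 119), (15, 173, 183), (106, 201, 151), (106, 200, 152), (109, 106, 125), (104, 22, 176), (106, 24, 184), (109, 80, 165), (114, 109, 140), (120, 1, 191), (110, 8, 200), (102, 6, 198)]
```

View pics/crop1.png

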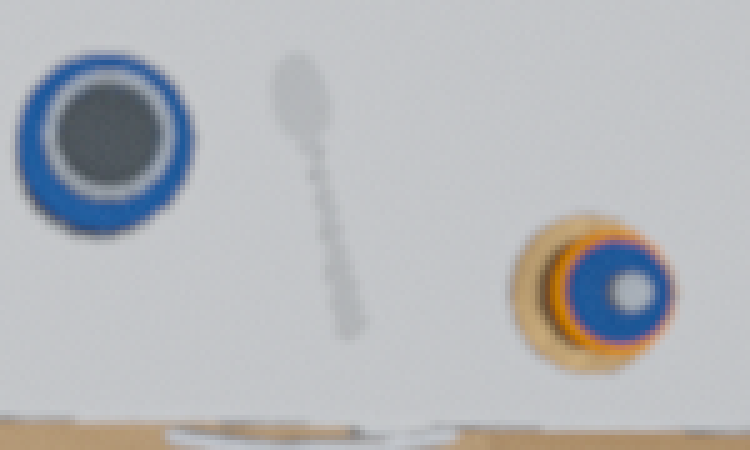

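Crop: the open blue caddy with its steel neck is at top-image (301.6,232). The rest's orange rim, blue cap and steel knob are at (404,263), with the knob at (406.4,263.2). Both match the description; the red caddy is excluded. One refinement measurement follows.

```bash
python3 - <<'E'
from h import *
im=cv2.imread("pics/top0.png"); h=cv2.cvtColor(im,cv2.COLOR_BGR2HSV)
s=cv2.imread("pics/side0.png"); hs=cv2.cvtColor(s,cv2.COLOR_BGR2HSV)
blob("top",h,(0,0,140),(179,90,255),(400,256,412,270),.076,"knob top")
blob("top",h,(5,150,150),(20,255,255),(385,245,420,280),.048,"rim")
blob("top",h,(100,25,50),(112,50,115),(288,218,318,246),.116,"mouth dark")
blob("top",h,(5,60,90),(25,255,255),(375,240,425,285),.008,"foot")
blob("side",hs,(100,130,40),(125,255,255),(280,200,330,255),.083,"side blue")
for z in(.116,): print("neck pred side", proj("side",[[.534,.024,z],[.534,.05,z],[.534,-.002,z],[.56,.024,z],[.508,.024,z]]).round(1))
c=s[190:260,270:340]; cv2.imwrite("pics/crop2.png",cv2.resize(c,(560,560),interpolation=cv2.INTER_CUBIC))
print("cabinet edge x at z .5,.6:",cast("top",[[300,121]],.5),cast("top",[[300,121]],.6))
E
```

```text
knob top px [406.2 262.9] area 53 circle mm [ 476.3 -197.9] r 8.5 ext mm [ 476.2 -198.6]
rim px [396.6 263.6] area 95 circle mm [ 476.2 -195.5] r 26.8 ext mm [ 476.6 -188.8]
mouth dark px [301.4 231. ] area 274 circle mm [534.3  24.1] r 19.8 ext mm [534.3  23.8]
foot px [397.3 263.5] area 403 circle mm [ 476.  -198.2] r 35.5 ext mm [ 476.3 -198. ]
side blue px [304.4 221.6] area 173 circle mm [529.2  23.4] r 35.3 ext mm [525.5  22.8]
neck pred side [[304.  207.6]
 [293.1 209.5]
 [314.7 205.7]
 [301.2 199.8]
 [306.8 215.6]]
cabinet edge x at z .5,.6: [[0.63555856 0.04399346]] [[0.60177779 0.04758672]]
```

View pics/crop2.png

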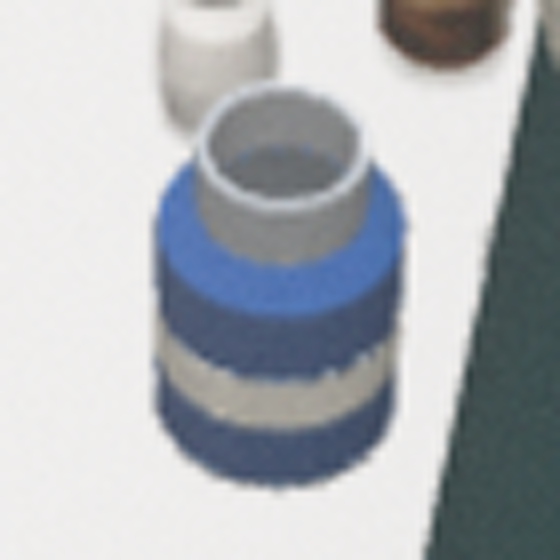

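Side crop: caddy mouth centre at crop (284,148), i.e. side (305.5,208.3). This agrees with the top view to about 3 mm. I'll use a caddy mouth near (533.5,22) and a lid near (476.3,-197).

Call:
drive_tool:
  commands:
    - {"dx": 5, "dy": 10, "gripper": 0}
    - {"dx": 11, "dy": 22}
    - {"dx": 11, "dy": 22}
    - {"dx": 11, "dy": 22}
    - {"dx": 11, "dy": 22}
    - {"dx": 11, "dy": 22}
    - {"dx": 11, "dy": 22}
    - {"dx": 11, "dy": 22}
    - {"dx": 11, "dy": 22}
    - {"dx": 11, "dy": 22}
    - {"dx": 11, "dy": 22}
    - {"dx": 11, "dy": 22}
    - {"dx": 11, "dy": 22}
    - {"dx": 11, "dy": 22}
    - {"dx": 11, "dy": 22}
    - {"dx": 11, "dy": 22}
    - {"dx": 11, "dy": 22}
    - {"dx": 11, "dy": 22}
    - {"dx": 11, "dy": 22}
    - {"dx": 9, "dy": 18}
  squeeze: 15

```text
invalid input at $.commands[0]: expected keys dx, dy, dz, wx, wy, wz, gripper
```

Call:
drive_tool:
  commands:
    - {"dx": 11, "dy": 22, "dz": 0, "wx": 0, "wy": 0, "wz": 0, "gripper": 0}
    - {"dx": 19, "dy": 38, "dz": 0, "wx": 0, "wy": 0, "wz": 0, "gripper": 0}
    - {"dx": 19, "dy": 38, "dz": 0, "wx": 0, "wy": 0, "wz": 0, "gripper": 0}
    - {"dx": 19, "dy": 38, "dz": 0, "wx": 0, "wy": 0, "wz": 0, "gripper": 0}
    - {"dx": 19, "dy": 38, "dz": 0, "wx": 0, "wy": 0, "wz": 0, "gripper": 0}
    - {"dx": 19, "dy": 38, "dz": 0, "wx": 0, "wy": 0, "wz": 0, "gripper": 0}
    - {"dx": 19, "dy": 38, "dz": 0, "wx": 0, "wy": 0, "wz": 0, "gripper": 0}
    - {"dx": 19, "dy": 38, "dz": 0, "wx": 0, "wy": 0, "wz": 0, "gripper": 0}
    - {"dx": 19, "dy": 38, "dz": 0, "wx": 0, "wy": 0, "wz": 0, "gripper": 0}
    - {"dx": 19, "dy": 38, "dz": 0, "wx": 0, "wy": 0, "wz": 0, "gripper": 0}
    - {"dx": 19, "dy": 38, "dz": 0, "wx": 0, "wy": 0, "wz": 0, "gripper": 0}
    - {"dx": 11, "dy": 22, "dz": 0, "wx": 0, "wy": 0, "wz": 0, "gripper": 0}
    - {"dx": 0, "dy": 0, "dz": 0, "wx": 0, "wy": 0, "wz": 0, "gripper": 0}
    - {"dx": 0, "dy": 0, "dz": 0, "wx": 0, "wy": 0, "wz": 0, "gripper": 0}
  squeeze: 15

```text
time_s: 1.5
tool_pos: [0.476, -0.197, 0.4045]
tcp_rot: [-180.0, 0.0, 23.1]
ft_force: [-1.2, 0.7, 0.5]
grip_width: 1.004
gripper_force: 0.0
```

Call:
drive_tool:
  commands:
    - {"dx": 0, "dy": 0, "dz": -15, "wx": 0, "wy": 0, "wz": 0, "gripper": 0}
    - {"dx": 0, "dy": 0, "dz": -30, "wx": 0, "wy": 0, "wz": 0, "gripper": 0}
    - {"dx": 0, "dy": 0, "dz": -30, "wx": 0, "wy": 0, "wz": 0, "gripper": 0}
    - {"dx": 0, "dy": 0, "dz": -30, "wx": 0, "wy": 0, "wz": 0, "gripper": 0}
    - {"dx": 0, "dy": 0, "dz": -25, "wx": 0, "wy": 0, "wz": 0, "gripper": 0}
    - {"dx": 0, "dy": 0, "dz": -20, "wx": 0, "wy": 0, "wz": 0, "gripper": 0}
    - {"dx": 0, "dy": 0, "dz": -15, "wx": 0, "wy": 0, "wz": 0, "gripper": 0}
    - {"dx": 0, "dy": 0, "dz": -15, "wx": 0, "wy": 0, "wz": 0, "gripper": 0}
    - {"dx": 0, "dy": 0, "dz": -10, "wx": 0, "wy": 0, "wz": 0, "gripper": 0}
    - {"dx": 0, "dy": 0, "dz": -5, "wx": 0, "wy": 0, "wz": 0, "gripper": 0}
    - {"dx": 0, "dy": 0, "dz": 0, "wx": 0, "wy": 0, "wz": 0, "gripper": 0}
    - {"dx": 0, "dy": 0, "dz": 0, "wx": 0, "wy": 0, "wz": 0, "gripper": 0}
  squeeze: 15

```text
time_s: 2.7
tool_pos: [0.4762, -0.1973, 0.2104]
tcp_rot: [180.0, -0.0, 23.0]
ft_force: [-0.4, 0.0, 0.4]
grip_width: 0.999
gripper_force: 0.0
```

```bash
python3 - <<'E'
from h import *
t=manip.snapshot("top")[:,:,::-1]; s=manip.snapshot("side")[:,:,::-1]
a=cv2.resize(t[225:300,350:450],(400,300)); print(proj("side",[[.476,-.197,.05]]))
x,y=proj("side",[[.476,-.197,.05]])[0].astype(int); y0=max(0,min(y-37,345)); x0=max(0,min(x-50,460))
b=cv2.resize(s[y0:y0+75,x0:x0+100],(400,300)); cv2.imwrite("pics/g1.png",np.hstack([a,b]))
E
```

```text
[[396.74343382 227.24739968]]
```

View pics/g1.png

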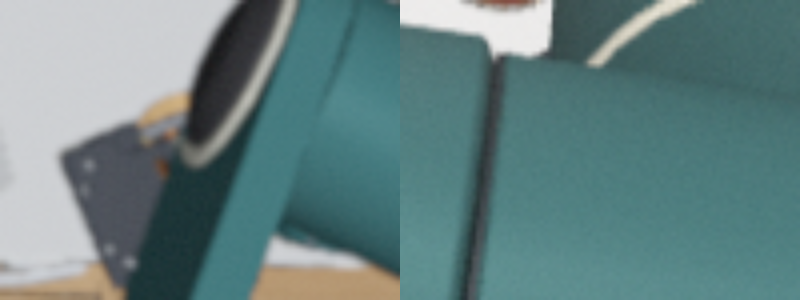

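Picture: the hand hides the lid in both views, with only the foot's edge visible at (165,105). Force is zero, so nothing touches. I'll lower 2 mm and close.

Call:
drive_tool:
  commands:
    - {"dx": 0, "dy": 0, "dz": -2, "wx": 0, "wy": 0, "wz": 0, "gripper": 0.2}
    - {"dx": 0, "dy": 0, "dz": 0, "wx": 0, "wy": 0, "wz": 0, "gripper": 0.3}
    - {"dx": 0, "dy": 0, "dz": 0, "wx": 0, "wy": 0, "wz": 0, "gripper": 0.35}
    - {"dx": 0, "dy": 0, "dz": 0, "wx": 0, "wy": 0, "wz": 0, "gripper": 0.4}
    - {"dx": 0, "dy": 0, "dz": 0, "wx": 0, "wy": 0, "wz": 0, "gripper": 0.45}
    - {"dx": 0, "dy": 0, "dz": 0, "wx": 0, "wy": 0, "wz": 0, "gripper": 0.5}
    - {"dx": 0, "dy": 0, "dz": 0, "wx": 0, "wy": 0, "wz": 0, "gripper": 0.6}
    - {"dx": 0, "dy": 0, "dz": 0, "wx": 0, "wy": 0, "wz": 0, "gripper": 0.7}
    - {"dx": 0, "dy": 0, "dz": 0, "wx": 0, "wy": 0, "wz": 0, "gripper": 0.7}
    - {"dx": 0, "dy": 0, "dz": 0, "wx": 0, "wy": 0, "wz": 0, "gripper": 0.7}
  squeeze: 15

```text
time_s: 3.8
tool_pos: [0.4762, -0.1979, 0.2079]
tcp_rot: [179.8, -0.0, 23.0]
ft_force: [4.3, -10.8, -5.4]
grip_width: 0.566
gripper_force: 15.0
```

Call:
drive_tool:
  commands:
    - {"dx": 0.4, "dy": -1, "dz": 0, "wx": 0, "wy": 0, "wz": 0, "gripper": 0.7}
    - {"dx": 0.4, "dy": -1, "dz": 0, "wx": 0, "wy": 0, "wz": 0, "gripper": 0.7}
    - {"dx": 0, "dy": 0, "dz": 0, "wx": 0, "wy": 0, "wz": 0, "gripper": 0.7}
    - {"dx": 0, "dy": 0, "dz": 0, "wx": 0, "wy": 0, "wz": 0, "gripper": 0.7}
  squeeze: 15

```text
time_s: 4.2
tool_pos: [0.4767, -0.199, 0.2079]
tcp_rot: [-179.9, 0.0, 23.0]
ft_force: [-2.6, 4.0, 4.8]
grip_width: 0.564
gripper_force: 15.0
```

Call:
drive_tool:
  commands:
    - {"dx": -0.2, "dy": 0.5, "dz": 3, "wx": 0, "wy": 0, "wz": 0, "gripper": 0.7}
    - {"dx": 0, "dy": 0, "dz": 5, "wx": 0, "wy": 0, "wz": 0, "gripper": 0.7}
    - {"dx": 0, "dy": 0, "dz": 7, "wx": 0, "wy": 0, "wz": 0, "gripper": 0.7}
    - {"dx": 0, "dy": 0, "dz": 10, "wx": 0, "wy": 0, "wz": 0, "gripper": 0.7}
    - {"dx": 0, "dy": 0, "dz": 15, "wx": 0, "wy": 0, "wz": 0, "gripper": 0.7}
    - {"dx": 0, "dy": 0, "dz": 20, "wx": 0, "wy": 0, "wz": 0, "gripper": 0.7}
    - {"dx": 0, "dy": 0, "dz": 20, "wx": 0, "wy": 0, "wz": 0, "gripper": 0.7}
    - {"dx": 0, "dy": 0, "dz": 20, "wx": 0, "wy": 0, "wz": 0, "gripper": 0.7}
    - {"dx": 0, "dy": 0, "dz": 20, "wx": 0, "wy": 0, "wz": 0, "gripper": 0.7}
    - {"dx": 0, "dy": 0, "dz": 20, "wx": 0, "wy": 0, "wz": 0, "gripper": 0.7}
    - {"dx": 0, "dy": 0, "dz": 10, "wx": 0, "wy": 0, "wz": 0, "gripper": 0.7}
    - {"dx": 0, "dy": 0, "dz": 0, "wx": 0, "wy": 0, "wz": 0, "gripper": 0.7}
    - {"dx": 0, "dy": 0, "dz": 0, "wx": 0, "wy": 0, "wz": 0, "gripper": 0.7}
  squeeze: 15

```text
time_s: 5.5
tool_pos: [0.4764, -0.1987, 0.3573]
tcp_rot: [-180.0, 0.0, 23.0]
ft_force: [0.5, 0.6, -1.7]
grip_width: 0.565
gripper_force: 15.0
```

Call:
drive_tool:
  commands:
    - {"dx": 2, "dy": 6, "dz": 0, "wx": 0, "wy": 0, "wz": 0, "gripper": 0.7}
    - {"dx": 4, "dy": 15, "dz": 0, "wx": 0, "wy": 0, "wz": 0, "gripper": 0.7}
    - {"dx": 6, "dy": 22, "dz": 0, "wx": 0, "wy": 0, "wz": 0, "gripper": 0.7}
    - {"dx": 6, "dy": 25, "dz": 0, "wx": 0, "wy": 0, "wz": 0, "gripper": 0.7}
    - {"dx": 7, "dy": 25, "dz": 0, "wx": 0, "wy": 0, "wz": 0, "gripper": 0.7}
    - {"dx": 7, "dy": 25, "dz": 0, "wx": 0, "wy": 0, "wz": 0, "gripper": 0.7}
    - {"dx": 7, "dy": 25, "dz": 0, "wx": 0, "wy": 0, "wz": 0, "gripper": 0.7}
    - {"dx": 6, "dy": 25, "dz": 0, "wx": 0, "wy": 0, "wz": 0, "gripper": 0.7}
    - {"dx": 5, "dy": 22, "dz": 0, "wx": 0, "wy": 0, "wz": 0, "gripper": 0.7}
    - {"dx": 4, "dy": 16, "dz": 0, "wx": 0, "wy": 0, "wz": 0, "gripper": 0.7}
    - {"dx": 2, "dy": 10, "dz": 0, "wx": 0, "wy": 0, "wz": 0, "gripper": 0.7}
    - {"dx": 1, "dy": 5, "dz": 0, "wx": 0, "wy": 0, "wz": 0, "gripper": 0.7}
    - {"dx": 0, "dy": 0, "dz": 0, "wx": 0, "wy": 0, "wz": 0, "gripper": 0.7}
    - {"dx": 0, "dy": 0, "dz": 0, "wx": 0, "wy": 0, "wz": 0, "gripper": 0.7}
  squeeze: 15

```text
time_s: 6.9
tool_pos: [0.5335, 0.022, 0.3576]
tcp_rot: [180.0, 0.0, 23.0]
ft_force: [-0.6, -0.5, -1.3]
grip_width: 0.566
gripper_force: 15.0
```

```bash
python3 - <<'E'
from h import *
s=manip.snapshot("side")[:,:,::-1]; cv2.imwrite("pics/s2full.png",s)
c=s[140:260,240:390]; cv2.imwrite("pics/s2.png",cv2.resize(c,(750,600),interpolation=cv2.INTER_CUBIC))
p=manip.get_state()["tool_pos"]; print(p, proj("side",[p-[0,0,.16],p-[0,0,.172]]))
E
```

```text
[0.53347496 0.02181584 0.35771669] [[305.70121539 182.41394769]
 [305.58167669 186.2836902 ]]
```

View pics/s2.png

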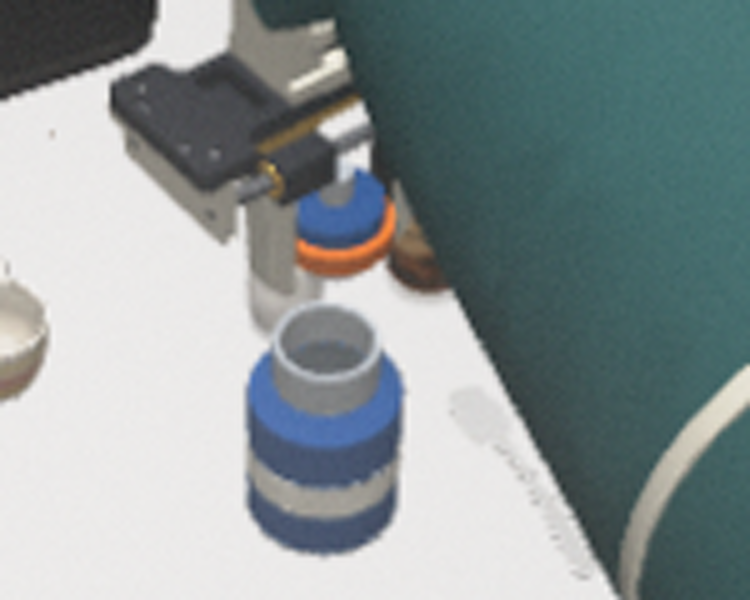

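Side crop: lid and cap are level in the fingers with the orange rim's right edge at crop (396,215) and bottom at (338,277). The caddy mouth is centred at crop (327,343). The lid looks a few mm right of the mouth, so I'll fit both circles in the same view.

```bash
python3 - <<'E'
from h import *
from scipy.optimize import least_squares as ls
s=cv2.imread("pics/s2full.png"); U=8
c=cv2.resize(s[140:260,240:390],None,fx=U,fy=U,interpolation=cv2.INTER_CUBIC); h=cv2.cvtColor(c,cv2.COLOR_BGR2HSV)
def px(p): return (np.float64(p)+.5)/U-.5+[240,140]
def fit(P,z,r):
    w=cast("side",px(P),z)*1000; f=lambda q:np.hypot(*(w-q[:2]).T)-r
    o=ls(f,w.mean(0),loss="soft_l1"); return o.x.round(1),np.abs(o.fun).mean().round(2),len(w)
# orange rim: lowest pixel of each column = underside edge (z .1857)
m=cv2.inRange(h,(3,140,120),(20,255,255)); k=cv2.connectedComponentsWithStats(m)
ok=[i for i in range(1,k[0]) if abs(k[3][i][0]/U*5-345)<50 and abs(k[3][i][1]/U*5-255)<50]
i=max(ok,key=lambda i:k[2][i][4]); m=k[1]==i; xs=np.where(m.any(0))[0]
P=[(x,np.where(m[:,x])[0].max()) for x in xs[5:-12]]; print("rim px",px([P[0],P[-1]]).round(1),"rim",fit(P,.1857,27))
# cap skirt blue: lower edge where blue ends, z .1977
b=cv2.inRange(h,(100,110,60),(125,255,255)); b[:int(165*U/5)]=0; b[int(260*U/5):]=0; b[:,:int(296*U/5)]=0; b[:,int(392*U/5):]=0
xs=np.where(b.any(0))[0]; P=[(x,np.where(b[:,x])[0].max()) for x in xs[8:-12]]; print("skirt",fit(P,.1977,23))
# mouth: dark interior through the ring and outer ring front edge: brightness peaks along rays = ring mid, r 24
g=cv2.GaussianBlur(cv2.cvtColor(c,cv2.COLOR_BGR2GRAY),(0,0),2).astype(float); q=np.array([327,343])*U/5; P=[]
for a in np.radians(np.arange(-10,191,5)):
    rr=np.arange(20,75)*U/5; L=q+np.outer(rr,[np.cos(a),np.sin(a)*.8]); v=[g[int(y),int(x)] for x,y in L]
    sel=(np.hypot((L-q)[:,0],(L-q)[:,1]/.72)>42*U/5)&(np.hypot((L-q)[:,0],(L-q)[:,1]/.72)<62*U/5); v=np.where(sel,v,0); P.append(L[np.argmax(v)])
print("mouth",fit(P,.116,24))
E
```

```text
rim px [[299.7 191.9]
 [316.9 188.9]] rim (array([535.9,  20.2]), np.float64(0.48), 139)
skirt (array([537.9,  19.2]), np.float64(0.64), 119)
mouth (array([533.4,  21.6]), np.float64(1.02), 41)
```

Call:
drive_tool:
  commands:
    - {"dx": -1, "dy": 0.5, "dz": -10, "wx": 0, "wy": 0, "wz": 0, "gripper": 0.7}
    - {"dx": -1, "dy": 0, "dz": -15, "wx": 0, "wy": 0, "wz": 0, "gripper": 0.7}
    - {"dx": -0.5, "dy": 0, "dz": -15, "wx": 0, "wy": 0, "wz": 0, "gripper": 0.7}
    - {"dx": 0, "dy": 0, "dz": -10, "wx": 0, "wy": 0, "wz": 0, "gripper": 0.7}
    - {"dx": 0, "dy": 0, "dz": 0, "wx": 0, "wy": 0, "wz": 0, "gripper": 0.7}
    - {"dx": 0, "dy": 0, "dz": 0, "wx": 0, "wy": 0, "wz": 0, "gripper": 0.7}
  squeeze: 15

```text
time_s: 7.55
tool_pos: [0.5311, 0.0227, 0.3076]
tcp_rot: [-180.0, 0.0, 23.0]
ft_force: [0.4, -0.0, -0.3]
grip_width: 0.566
gripper_force: 15.0
```

```bash
python3 - <<'E'
from h import *
s=manip.snapshot("side")[:,:,::-1]; cv2.imwrite("pics/s3full.png",s)
c=s[160:250,270:350].copy(); U=6; c=cv2.resize(c,None,fx=U,fy=U,interpolation=cv2.INTER_CUBIC)
p=manip.get_state()["tool_pos"]; print(p)
cv2.imwrite("pics/s3.png",c)
E
```

```text
[0.53120953 0.02273967 0.30810202]
```

View pics/s3.png

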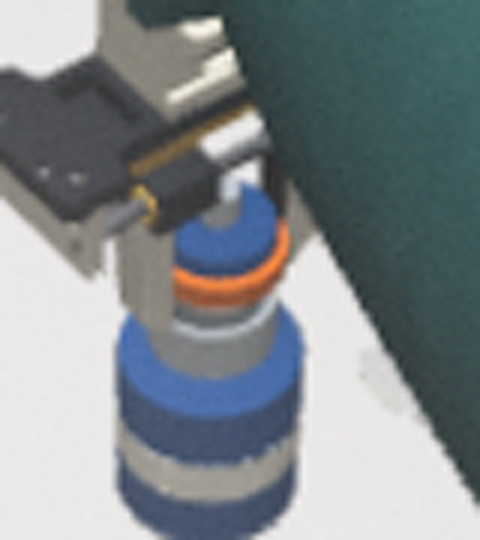

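Side crop: the rim's right edge is at (290,240), the neck's right edge at (275,300) and the caddy body is centred at column 209. The lid is still about 1.5 px too far right (-y). I'll measure the extreme edges in sub-pixel.

```bash
python3 - <<'E'
from h import *
from scipy.optimize import least_squares as ls
U=8
def up(f):
    c=cv2.resize(cv2.imread(f)[140:260,240:390],None,fx=U,fy=U,interpolation=cv2.INTER_CUBIC); return c,cv2.cvtColor(c,cv2.COLOR_BGR2HSV)
def ext(m,box):   # rightmost col, bottom row, leftmost (full image px) inside box
    x0,y0,x1,y1=[int((a-o+.5)*U) for a,o in zip(box,(240,140,240,140))]
    n=np.zeros_like(m); n[y0:y1,x0:x1]=m[y0:y1,x0:x1]; n=cv2.morphologyEx(n,cv2.MORPH_OPEN,np.ones((5,5))); ys,xs=np.nonzero(n)
    return np.array([(xs.max()+1)/U-.5+240,(ys.max()+1)/U-.5+140,xs.min()/U-.5+240])
t=np.linspace(0,2*np.pi,361)
def circ(x,y,r,z): return np.c_[x+r*np.cos(t),y+r*np.sin(t),0*t+z]/1000
def solve(e,r,zs):
    def f(q):
        P=np.vstack([proj("side",circ(q[0],q[1],r,z)) for z in zs]); return [P[:,0].max()-e[0],P[:,1].max()-e[1]]
    return ls(f,[533,22]).x.round(1)
def orange(h): return cv2.inRange(h,(3,120,110),(20,255,255))
def blue(h): return cv2.inRange(h,(100,110,60),(125,255,255))
for f,zl,ob in (("pics/s2full.png",185.7,(297,178,322,197)),("pics/s3full.png",135.9,(296,192,322,214))):
    c,h=up(f); e=ext(orange(h),ob); print(f,"rim",e.round(2),"->",solve(e,27,(zl,zl+12)))
    b=ext(blue(h),(285,206,325,255)); print(" body",b.round(2)," ->",solve(b,38,(0,83)), "body mid col",(b[0]+b[2])/2, "pred mid for (534,22):",np.mean([f2(np.vstack([proj("side",circ(534,22,38,z))[:,0] for z in (0,83)])) for f2 in (np.max,np.min)]).round(2))
E
```

```text
pics/s2full.png rim [318.62 194.38 298.75] -> [534.7  19.8]
 body [319.5 229.5 289.5]  -> [601.2   5. ] body mid col 304.5 pred mid for (534,22): 304.49
pics/s3full.png rim [317.75 210.5  298.38] -> [532.5  20.3]
 body [319.5 230.  289.5]  -> [599.6   5.4] body mid col 304.5 pred mid for (534,22): 304.49
```

Call:
drive_tool:
  commands:
    - {"dx": 1, "dy": 1.5, "dz": -3, "wx": 0, "wy": 0, "wz": 0, "gripper": 0.7}
    - {"dx": 0, "dy": 0, "dz": -4, "wx": 0, "wy": 0, "wz": 0, "gripper": 0.7}
    - {"dx": 0, "dy": 0, "dz": -2, "wx": 0, "wy": 0, "wz": 0, "gripper": 0.7}
    - {"dx": 0, "dy": 0, "dz": -2, "wx": 0, "wy": 0, "wz": 0, "gripper": 0.7}
    - {"dx": 0, "dy": 0, "dz": -1, "wx": 0, "wy": 0, "wz": 0, "gripper": 0.7}
    - {"dx": 0, "dy": 0, "dz": 0, "wx": 0, "wy": 0, "wz": 0, "gripper": 0.7}
    - {"dx": 0, "dy": 0, "dz": 0, "wx": 0, "wy": 0, "wz": 0, "gripper": 0.7}
  squeeze: 15

```text
time_s: 8.3
tool_pos: [0.5321, 0.0242, 0.2957]
tcp_rot: [180.0, 0.0, 23.0]
ft_force: [1.6, -2.8, 1.0]
grip_width: 0.563
gripper_force: 15.0
```

Call:
drive_tool:
  commands:
    - {"dx": 0.3, "dy": -0.7, "dz": -1, "wx": 0, "wy": 0, "wz": 0, "gripper": 0.7}
    - {"dx": 0, "dy": 0, "dz": -2, "wx": 0, "wy": 0, "wz": 0, "gripper": 0.7}
    - {"dx": 0, "dy": 0, "dz": -2, "wx": 0, "wy": 0, "wz": 0, "gripper": 0.7}
    - {"dx": 0, "dy": 0, "dz": -1, "wx": 0, "wy": 0, "wz": 0, "gripper": 0.7}
    - {"dx": 0, "dy": 0, "dz": 0, "wx": 0, "wy": 0, "wz": 0, "gripper": 0.7}
    - {"dx": 0, "dy": 0, "dz": 0, "wx": 0, "wy": 0, "wz": 0, "gripper": 0.7}
  squeeze: 15

```text
time_s: 8.9
tool_pos: [0.5323, 0.0236, 0.2895]
tcp_rot: [-180.0, 0.0, 23.0]
ft_force: [1.0, -1.0, -1.6]
grip_width: 0.563
gripper_force: 15.0
```

Going in freely. About 1.5 mm remains to the seat.

Call:
drive_tool:
  commands:
    - {"dx": 0, "dy": 0, "dz": -0.8, "wx": 0, "wy": 0, "wz": 0, "gripper": 0.7}
    - {"dx": 0, "dy": 0, "dz": -0.7, "wx": 0, "wy": 0, "wz": 0, "gripper": 0.7}
    - {"dx": 0, "dy": 0, "dz": -0.3, "wx": 0, "wy": 0, "wz": 0, "gripper": 0.7}
    - {"dx": 0, "dy": 0, "dz": 0, "wx": 0, "wy": 0, "wz": 0, "gripper": 0.7}
    - {"dx": 0, "dy": 0, "dz": 0, "wx": 0, "wy": 0, "wz": 0, "gripper": 0.7}
  squeeze: 15

```text
time_s: 9.4
tool_pos: [0.5324, 0.0235, 0.2882]
tcp_rot: [180.0, -0.0, 23.0]
ft_force: [2.1, -3.2, 3.5]
grip_width: 0.569
gripper_force: 15.0
```

Call:
drive_tool:
  commands:
    - {"dx": 0.2, "dy": -0.4, "dz": 0, "wx": 0, "wy": 0, "wz": 0, "gripper": 0.7}
    - {"dx": 0, "dy": 0, "dz": 0, "wx": 0, "wy": 0, "wz": 0, "gripper": 0.7}
    - {"dx": 0, "dy": 0, "dz": 0, "wx": 0, "wy": 0, "wz": 0, "gripper": 0.38}
    - {"dx": 0, "dy": 0, "dz": 0, "wx": 0, "wy": 0, "wz": 0, "gripper": 0.34}
    - {"dx": 0, "dy": 0, "dz": 0, "wx": 0, "wy": 0, "wz": 0, "gripper": 0.3}
    - {"dx": 0, "dy": 0, "dz": 0, "wx": 0, "wy": 0, "wz": 0, "gripper": 0.25}
    - {"dx": 0, "dy": 0, "dz": 0, "wx": 0, "wy": 0, "wz": 0, "gripper": 0.2}
    - {"dx": 0, "dy": 0, "dz": 0, "wx": 0, "wy": 0, "wz": 0, "gripper": 0.2}
    - {"dx": 0, "dy": 0, "dz": 0, "wx": 0, "wy": 0, "wz": 0, "gripper": 0.2}
  squeeze: 15

```text
time_s: 10.3
tool_pos: [0.5326, 0.0231, 0.2879]
tcp_rot: [-180.0, 0.0, 23.0]
ft_force: [-0.4, -0.4, 1.0]
grip_width: 0.798
gripper_force: 0.0
```

Call:
drive_tool:
  commands:
    - {"dx": 0, "dy": 0, "dz": 5, "wx": 0, "wy": 0, "wz": 0, "gripper": 0.2}
    - {"dx": 0, "dy": 0, "dz": 10, "wx": 0, "wy": 0, "wz": 0, "gripper": 0.2}
    - {"dx": 0, "dy": 0, "dz": 15, "wx": 0, "wy": 0, "wz": 0, "gripper": 0.2}
    - {"dx": 0, "dy": 0, "dz": 11, "wx": 0, "wy": 0, "wz": 0, "gripper": 0.2}
    - {"dx": 0, "dy": 0, "dz": 0, "wx": 0, "wy": 0, "wz": 0, "gripper": 0.2}
    - {"dx": 0, "dy": 0, "dz": 0, "wx": 0, "wy": 0, "wz": 0, "gripper": 0.2}
  squeeze: 10

```text
time_s: 10.9
tool_pos: [0.5326, 0.0231, 0.3293]
tcp_rot: [180.0, -0.0, 23.0]
ft_force: [-0.3, -0.5, -0.5]
grip_width: 0.802
gripper_force: 0.0
```

```bash
python3 - <<'E'
from h import *
s=manip.snapshot("side")[:,:,::-1]; cv2.imwrite("pics/s4full.png",s); print(manip.get_state()["tool_pos"])
cv2.imwrite("pics/s4.png",cv2.resize(s[160:250,270:350],None,fx=6,fy=6,interpolation=cv2.INTER_CUBIC))
E
```

```text
[0.53248125 0.02315778 0.32871278]
```

View pics/s4.png

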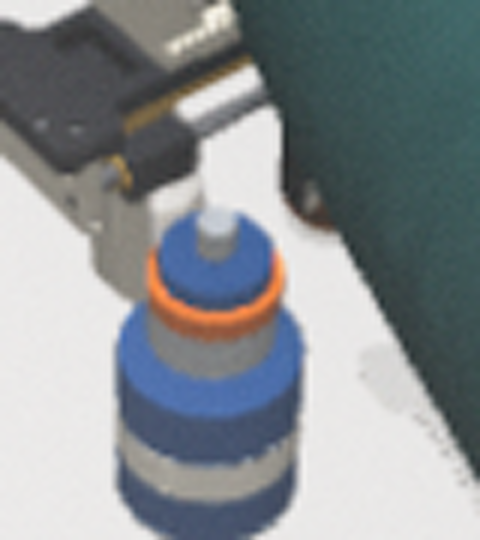

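Side crop: lid fully seated and level with cap on top, knob at (217,225), and the caddy body edges unchanged (117..302). I'll close gently on the knob.

Call:
drive_tool:
  commands:
    - {"dx": 0, "dy": 0, "dz": 0, "wx": 0, "wy": 0, "wz": 0, "gripper": 0.4}
    - {"dx": 0, "dy": 0, "dz": 0, "wx": 0, "wy": 0, "wz": 0, "gripper": 0.55}
    - {"dx": 0, "dy": 0, "dz": 0, "wx": 0, "wy": 0, "wz": 0, "gripper": 0.65}
    - {"dx": 0, "dy": 0, "dz": 0, "wx": 0, "wy": 0, "wz": 0, "gripper": 0.7}
    - {"dx": 0, "dy": 0, "dz": 0, "wx": 0, "wy": 0, "wz": 0, "gripper": 0.74}
    - {"dx": 0, "dy": 0, "dz": 0, "wx": 0, "wy": 0, "wz": 0, "gripper": 0.77}
    - {"dx": 0, "dy": 0, "dz": 0, "wx": 0, "wy": 0, "wz": 0, "gripper": 0.79}
    - {"dx": 0, "dy": 0, "dz": 0, "wx": 0, "wy": 0, "wz": 0, "gripper": 0.81}
    - {"dx": 0, "dy": 0, "dz": 0, "wx": 0, "wy": 0, "wz": 0, "gripper": 0.83}
    - {"dx": 0, "dy": 0, "dz": 0, "wx": 0, "wy": 0, "wz": 0, "gripper": 0.85}
    - {"dx": 0, "dy": 0, "dz": 0, "wx": 0, "wy": 0, "wz": 0, "gripper": 0.9}
    - {"dx": 0, "dy": 0, "dz": 0, "wx": 0, "wy": 0, "wz": 0, "gripper": 0.9}
    - {"dx": 0, "dy": 0, "dz": 0, "wx": 0, "wy": 0, "wz": 0, "gripper": 0.9}
  squeeze: 5

```text
time_s: 12.25
tool_pos: [0.5326, 0.0231, 0.3289]
tcp_rot: [-180.0, -0.0, 23.0]
ft_force: [-0.1, 0.5, -0.3]
grip_width: 0.168
gripper_force: 5.0
```

Call:
drive_tool:
  commands:
    - {"dx": 0, "dy": 0, "dz": 0, "wx": 0, "wy": 0, "wz": 0, "gripper": 0.9}
    - {"dx": 0, "dy": 0, "dz": 0, "wx": 0, "wy": 0, "wz": 0, "gripper": 0.9}
    - {"dx": 0, "dy": 0, "dz": 1, "wx": 0, "wy": 0, "wz": 0, "gripper": 0.9}
    - {"dx": 0, "dy": 0, "dz": 2, "wx": 0, "wy": 0, "wz": 0, "gripper": 0.9}
    - {"dx": 0, "dy": 0, "dz": 3, "wx": 0, "wy": 0, "wz": 0, "gripper": 0.9}
    - {"dx": 0, "dy": 0, "dz": 3, "wx": 0, "wy": 0, "wz": 0, "gripper": 0.9}
    - {"dx": 0, "dy": 0, "dz": 3, "wx": 0, "wy": 0, "wz": 0, "gripper": 0.9}
    - {"dx": 0, "dy": 0, "dz": 4, "wx": 0, "wy": 0, "wz": 0, "gripper": 0.9}
    - {"dx": 0, "dy": 0, "dz": 8, "wx": 0, "wy": 0, "wz": 0, "gripper": 0.9}
    - {"dx": 0, "dy": 0, "dz": 12, "wx": 0, "wy": 0, "wz": 0, "gripper": 0.9}
    - {"dx": 0, "dy": 0, "dz": 15, "wx": 0, "wy": 0, "wz": 0, "gripper": 0.9}
    - {"dx": 0, "dy": 0, "dz": 15, "wx": 0, "wy": 0, "wz": 0, "gripper": 0.9}
    - {"dx": 0, "dy": 0, "dz": 15, "wx": 0, "wy": 0, "wz": 0, "gripper": 0.9}
    - {"dx": 0, "dy": 0, "dz": 10, "wx": 0, "wy": 0, "wz": 0, "gripper": 0.9}
    - {"dx": 0, "dy": 0, "dz": 6, "wx": 0, "wy": 0, "wz": 0, "gripper": 0.9}
    - {"dx": 0, "dy": 0, "dz": 3, "wx": 0, "wy": 0, "wz": 0, "gripper": 0.9}
    - {"dx": 0, "dy": 0, "dz": 0, "wx": 0, "wy": 0, "wz": 0, "gripper": 0.9}
    - {"dx": 0, "dy": 0, "dz": 0, "wx": 0, "wy": 0, "wz": 0, "gripper": 0.9}
    - {"dx": 0, "dy": 0, "dz": 0, "wx": 0, "wy": 0, "wz": 0, "gripper": 0.9}
  squeeze: 12

```text
time_s: 14.15
tool_pos: [0.5326, 0.0232, 0.4283]
tcp_rot: [-180.0, 0.0, 23.0]
ft_force: [0.1, -0.5, 0.3]
grip_width: 0.163
gripper_force: 12.0
```

```bash
python3 - <<'E'
from h import *
s=manip.snapshot("side")[:,:,::-1]; print(manip.get_state()["tool_pos"])
cv2.imwrite("pics/s5.png",cv2.resize(s[140:260,240:390],None,fx=5,fy=5,interpolation=cv2.INTER_CUBIC))
E
```

```text
[0.53256122 0.02315676 0.42843308]
```

View pics/s5.png

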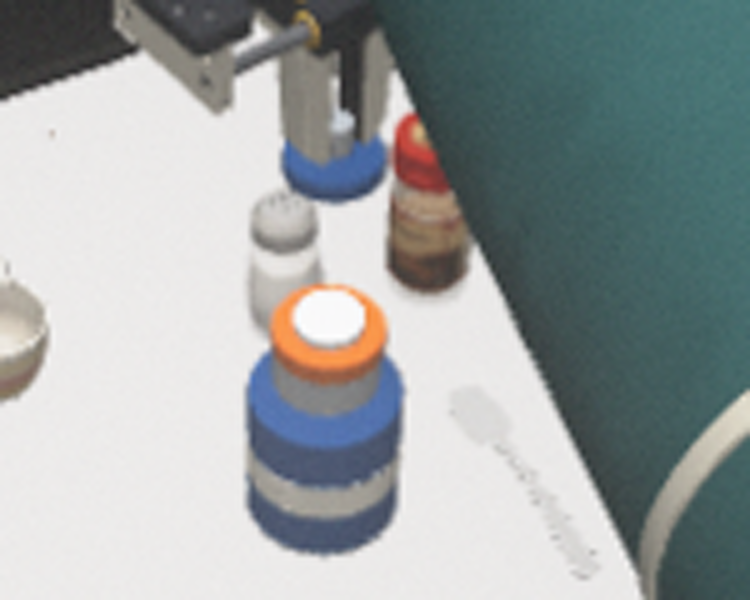

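Side crop: the inner lid is seated level with its white boss bare at (330,318), and the caddy hasn't moved. The cap is held level by the knob at (335,165), 10 cm above. I'm handing it in.

```bash
python3 -c "
from rig import manip
print(manip.close_job())"
```

```text
the job is handed in; nothing more can be done
None
```

The job is handed in, with no verdict returned: the inner lid is seated in the blue caddy, and the arm still holds the outer cap by its knob, level and about 10 cm straight above it.

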